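Blank and read a sample on the spectrophotometer

ROBOT

A 7-joint arm with a two-finger parallel gripper is mounted at the origin on the work surface. World frame = base frame: x ahead of the robot, y to its left, z up, the work surface at z = 0. Lengths are in m, angles in rad, forces in N, time in s.
With the tool pointing down it reaches from about 0.425 to 0.925 m from the base axis. Payload 6.8 kg.
Tool frame: the origin (TCP) lies on the front face of the gripper's body, between the roots of the fingers; the fingertips stand 80 mm ahead of it and the grasp point (between the pads) lies 61 mm ahead of it; z points along the fingers, y is the direction in which the jaws open and shut (so a half turn about z gives the same grasp; the last joint's range is limited). The gripper opens to 88 mm and grips with 3 to 60 N. Pads are 20 mm wide; open, the fingers measure 115 mm over their backs; the gripper's body (75 mm by 178 mm) begins 61 mm behind the grasp point.
Start: joints at [-1.409, 0.477, 0.022, 1.555, -0.011, 1.109, -0.083], TCP at [0.18, 0.651, 0.303] pointing down, gripper open.
Joint ranges: [-2.96, 2.96], [-0.34, 2.1], [-1.41, 1.46], [0.24, 2.44], [-1.37, 4.51], [0.17, 1.92], [-2.96, 2.96]. Speed limits (rad/s): [2.39, 2.39, 3.14, 3.14, 3.14, 3.14, 3.14].

INTERFACE

Orientations are given as a 3x3 rotation matrix whose columns are the frame's x, y, z axes.
In Python, from station import robot, vision, ticket gives the robot as it stands.
- The arm moves only by the tool apply_moves, never from a script. Its argument "moves" is a list of rows, each a list of 7 numbers: the opening, from -1 (shut) to 1 (fully open), then the shift along the tool's x, y, z in mm, then the turn, a rotation vector about the tool's x, y, z in rad. A call has 1 to 5 rows; each row is the pose to reach, as a shift and turn from the pose commanded when the call began, along the tool's axes at that moment; what a row does not reach only later rows make up. A row lasts 1/10 s, in which the tool goes at most 50 mm and 8.59 degrees, less where a joint would pass 70% of its speed; a pose out of reach is approached as far as the arm can. A call with a gripper value outside its range is refused whole. The fingers move at their own pace and stop on an object; the grip force is fixed at half the most. Time passes only in rows, so rows that repeat a pose let the fingers close. It gives the time, the measured TCP pose, the force and the opening at its end, in the units of the state.
- robot.read_state(): the state, without advancing time (a new reading comes with each control period).
- vision.capture(name): name is "side" or "top" or "wrist"; returns a dict with "img" (384x512x3 uint8, red, green, blue), "mtx" (3x3 intrinsics, pixels), "T" (4x4, takes a point from camera to world coordinates). Camera axes: x right, y up, looking along -z (the intrinsics and any distortion apply to the point x, -y, -z); pixel columns grow to the right and rows downward; lengths in m; the calibration is good to about 2 mm. A picture is of the moment at which its call begins. There is no depth.
- ticket.hand_in(): hands the job in, once; it reports no verdict.
The state is a dict: "time": time; "joint_pos": joint angles; "dq": joint speeds; "effort": joint torques, N m; "tool_pos": TCP position; "ee_rot": TCP orientation; "force": force on the tool from outside, world axes, zero at the start; "moment": the same for the moment, N m; "finger_gap": finger opening in m.
Only numpy, scipy, OpenCV 4.12 (cv2) and the standard library are available. Lean on these libraries where they do the work, as an engineer would, in place of code of your own. Each camera call takes 0.05 s, during which the arm holds its last target. There are 200 camera calls.

TASK

Take a reading on the spectrophotometer: gently push its lid shut, press the blue zero key while the blank is in the beam, then push the changer rod fully home to bring the sample into the beam and press the green read key. Nothing needs picking up: let the keys come up again, keep the lid shut and the rod home, leave the grey keys unpressed and the cuvettes in their slots, and leave everything else on the bench where it stands.

Things in the scene. Friction and masses are not known exactly. Their poses are not given: they have to be found in the camera images.
- spectro: Off-white bench spectrophotometer, fixed, 270 deep (x) x 360 wide (y) x 140 mm high. Origin: centre of underside; front (operator's side) is -x, y is the operator's left. Left: sample compartment under a dark blue lid, changer rod sticking out of the front face (x = -135 mm). Right: sloping panel, 100 mm high at the front, 140 at the back, four keys near the front edge, screen behind them.
- lid (a joint): angle of the compartment lid (rad): 0 = shut, lying flat on the housing; it stands open at the start and opens to 1.7. A stiff hinge: it stays where it is left and must be pushed all the way (about 1 N at its edge); it stops by itself at 0.
- lid_hinge (a point): Middle of the lid's hinge axis, along the spectrophotometer's y, 141 mm above the bench. The lid is a flat plate 132 mm wide along the axis, 115 mm long from axis to free edge, 14 mm thick; shut, it reaches from the axis towards the front and its top is 14 mm above the axis. It swings up and back: open, its top face looks away from the operator. Behind it the housing's top is flat, 140 mm high.
- lid_edge (a point): middle of the lid's free edge, at its outer (top) face
- zero_key (a joint): blue zero key: 18 mm square push key; joint value is how far it is pressed (m): 0 = released, 0.004 = fully down. A spring: starts to move at 1.5 N, fully down at 5 N, comes back up by itself.
- zero_key_top (a point): Centre of the top face of the blue zero key, 18 mm square, 8 mm proud of the panel. Panel and keys tilt 0.28 rad towards the operator; the point's z points out of the key (away from the panel): press along -z, or straight down. The keys stand in one row along the spectrophotometer's y, 36 mm apart; from the operator's left: grey mode, blue zero, green read, grey print.
- read_key (a joint): green read key: 18 mm square push key; joint value is how far it is pressed (m): 0 = released, 0.004 = fully down. A spring: starts to move at 1.5 N, fully down at 5 N, comes back up by itself.
- read_key_top (a point): Centre of the top face of the green read key, 18 mm square, 8 mm proud of the panel. Panel and keys tilt 0.28 rad towards the operator; the point's z points out of the key (away from the panel): press along -z, or straight down. The keys stand in one row along the spectrophotometer's y, 36 mm apart; from the operator's left: grey mode, blue zero, green read, grey print.
- mode_key (a joint): light grey mode key, left of the blue one, not to be pressed: 18 mm square push key; joint value is how far it is pressed (m): 0 = released, 0.004 = fully down. A spring: starts to move at 1.5 N, fully down at 5 N, comes back up by itself.
- print_key (a joint): light grey print key, right of the green one, not to be pressed: 18 mm square push key; joint value is how far it is pressed (m): 0 = released, 0.004 = fully down. A spring: starts to move at 1.5 N, fully down at 5 N, comes back up by itself.
- rod (a joint): How far the changer rod is pushed in (m): 0 = pulled out (start), 0.030 = fully home against its stop. It carries both cuvettes: pulled out, the blank stands in the beam; home, the sample does. It slides along the spectrophotometer's +x against 2.5 N of friction plus 12 N per m/s and stays where it is left.
- rod_end (a point): centre of the flat end face of the rod's black knob, the face to push on; it looks to the spectrophotometer's -x. The knob is 24 mm in diameter and 18 mm long, on an 8 mm steel rod 75 mm above the bench; the end face stands 68 mm in front of the housing when pulled out, 38 mm when home.
- blank_cuvette: clear square cuvette, 12.5 x 12.5 x 45 mm, white stopper, loose in the rear slot of the rod's carrier inside the compartment; origin centre of its underside. It rides with the rod and stays in its slot.
- sample_cuvette: amber square cuvette, 12.5 x 12.5 x 45 mm, black stopper, loose in the front slot of the carrier; origin centre of its underside. It rides with the rod and stays in its slot.
- beaker: glass beaker, 74 mm in diameter, 90 mm high, with a thin stirring rod leaning out of it to 135 mm; beside the instrument; origin centre of underside. Bystander.
- amber_bottle: amber reagent bottle, 64 mm in diameter, 130 mm high; origin centre of underside. Bystander.
- wash_bottle: white wash bottle with blue cap and bent spout, 64 mm in diameter, 180 mm high; origin centre of underside. Bystander.
- petri_dish: closed petri dish, 92 mm in diameter, 17 mm high, lying in front of the panel; origin centre of underside. Bystander.
- marker: marker pen with red cap, 127 mm long, 14 mm thick, lying in front of the instrument; origin under its barrel, 42 mm from the blunt end, x towards the cap. Bystander.
- mouse: black computer mouse, 100 x 58 x 30 mm; origin centre of underside. Bystander.
- cuvette_box: box of spare cuvettes with brown lid, 77 x 112 x 46 mm, standing on the rear right of the spectrophotometer's top; origin centre of underside. Bystander.

How it is judged:
On the way, in this order (a step that is already met when the one before it is completed fails the run):
1. the lid is pushed shut (value of joint lid below 0.05 rad), for 0.2 s.
2. the blue zero key is pressed (value of joint zero_key above 0.0025 m), for 0.1 s.
3. the changer rod is pushed fully home (value of joint rod above 0.027 m), for 0.1 s.
4. the green read key is pressed (value of joint read_key above 0.0025 m), for 0.1 s.
At the end, for the whole second after the job is handed in: The lid is shut (within 0.05 rad), the rod is home (pushed in more than 27 of its 30 mm), all four keys are up again (within 1 mm), both cuvettes stand in their slots (not raised more than 10 mm) and every bystander rests within 30 mm of where it stood (value of joint lid below 0.05 rad and value of joint rod above 0.027 m and value of joint each of zero_key, read_key, mode_key, print_key below 0.001 m and not (z of blank_cuvette in the frame of spectro above 0.078 m) and not (z of sample_cuvette in the frame of spectro above 0.078 m) and distance of each of beaker, amber_bottle, wash_bottle, petri_dish, marker, mouse, cuvette_box from where it was at the start of the episode below 0.03 m and linear speed of each of beaker, amber_bottle, wash_bottle, petri_dish, marker, mouse, cuvette_box below 0.03 m/s); the robot touches nothing.
It fails at once if the lid is slammed (faster than 6 rad/s) (velocity of joint lid below -6 rad/s).
It fails at once if a key is pressed out of turn: zero or read with the lid open, zero with the blank moved out of the beam (rod in more than 4 mm), or read before the rod is home ((value of joint lid above 0.08 rad and value of joint any of zero_key, read_key above 0.0025 m) or (value of joint rod above 0.004 m and value of joint zero_key above 0.0025 m) or (value of joint rod below 0.026 m and value of joint read_key above 0.0025 m)).
It fails at once if a grey key is pressed (more than 2.5 mm) (value of joint any of mode_key, print_key above 0.0025 m).
It fails at once if a cuvette is lifted out of its slot (raised more than 10 mm) (z of any of blank_cuvette, sample_cuvette in the frame of spectro above 0.078 m).
It fails at once if a bystander is lifted, shoved or knocked over (moved more than 30 mm or tilted more than 0.4 rad) (distance of any of beaker, amber_bottle, wash_bottle, petri_dish, marker, mouse, cuvette_box from where it was at the start of the episode above 0.03 m or angle between any of beaker, amber_bottle, wash_bottle, petri_dish, marker, mouse, cuvette_box's own z axis and vertical above 0.4 rad).
It also fails if it takes over 48 s, if anything falls off the work surface, if the arm or the gripper's body presses on something with over 40 N, if the wrist force passes 120 N, or if a joint passes its speed limit or range.

## Working session

There is one attempt and no reset: what is moved stays moved. The work goes in short steps, Python scripts to look and compute and a tool call to move; the robot and the scene stay as the last step left them, time stands still between calls to the robot, and variables do not carry over. Pictures are saved under pics/ and viewed, about 8 in all and at most 12, crops included, and the job is handed in when it is done.

Besides the shell and the picture viewer there is one more tool, called after ">>>" as name(argument=value, ...), one argument or row to a line, values as JSON. apply_moves: Moves the arm, as the interface text tells. Its arguments: {"type":"object","properties":{"moves":{"type":"array","items":{"type":"array","items":{"type":"number"}}}},"required":["moves"]}

```bash
mkdir -p pics; ls
python3 - <<'E'
from station import robot, vision
import cv2, pickle, numpy as np
s=robot.read_state(); print(s['time'],s['tool_pos'],s['ee_rot'],s['finger_gap'])
d={}
for n in ("side","top"):
    c=vision.capture(n); d[n]=c
    cv2.imwrite(f"pics/{n}0.png",cv2.resize(c["img"][:,:,::-1],(800,600),interpolation=cv2.INTER_CUBIC))
    print(n,c["mtx"].tolist(),np.round(c["T"],4).tolist(), [k for k in c])
pickle.dump(d,open("c0.pkl","wb"))
E
```

```text
pics
0.0 [0.17976292 0.65015622 0.30169533] [[-9.63839590e-01  2.66482838e-01 -3.76552665e-04]
 [ 2.66483085e-01  9.63838031e-01 -1.73638572e-03]
 [-9.97812158e-05 -1.77394222e-03 -9.99998422e-01]] 0.08811926415525315
side [[486.46511382864094, 0.0, 260.1162150093161], [0.0, 486.46511382864094, 184.94111031117697], [0.0, 0.0, 1.0]] [[0.9248, 0.2519, -0.2851, 0.1646], [-0.3805, 0.6093, -0.6957, -0.8982], [-0.0015, 0.7519, 0.6593, 0.9918], [0.0, 0.0, 0.0, 1.0]] ['img', 'mtx', 'T']
top [[371.2996652045976, 0.0, 252.65530788278684], [0.0, 371.2996652045976, 192.8505231568947], [0.0, 0.0, 1.0]] [[-0.031, 0.9712, -0.2362, 0.2987], [-0.9995, -0.0299, 0.0082, 0.05], [0.0009, 0.2363, 0.9717, 1.1116], [0.0, 0.0, 0.0, 1.0]] ['img', 'mtx', 'T']
```

View pics/side0.png

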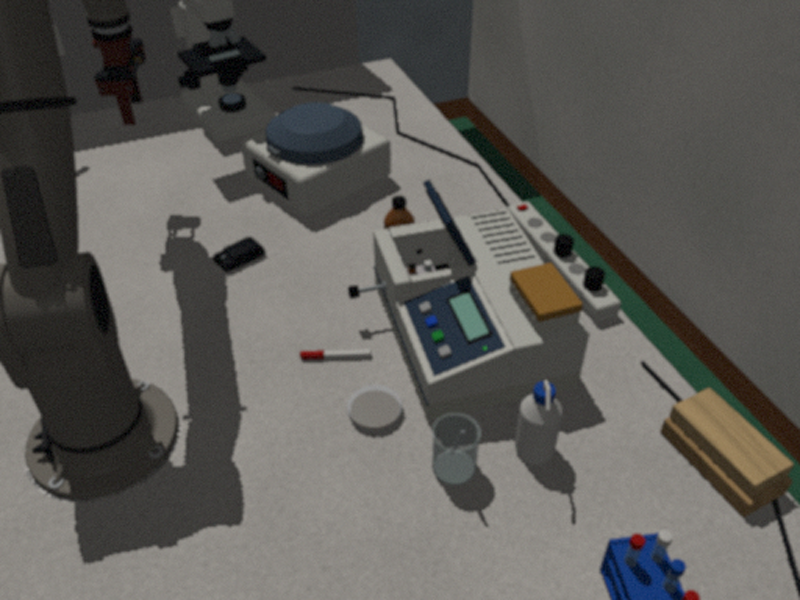

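View pics/top0.png

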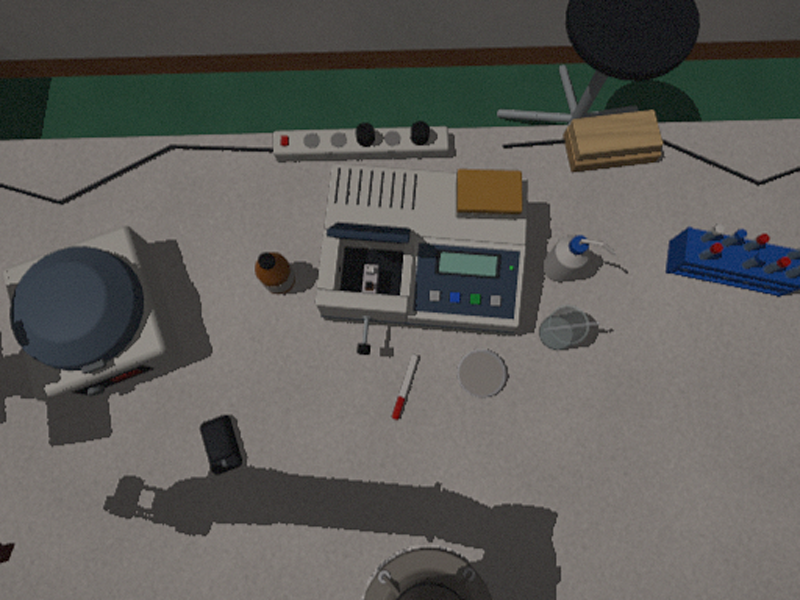

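The side view shows the spectrophotometer with its lid open (edge about (428,183)), the knob at (354,291), and the blue and green keys at (432,322) and (437,336). In the top view the knob is at (363,349), blue at (455,298) and green at (475,299). The marker and petri dish lie in front. I'll enlarge both views to read these points more closely.

Run:
```python
import cv2, pickle, numpy as np
d=pickle.load(open("c0.pkl","rb"))
a=d["top"]["img"][95:235,195:345,::-1]; b=d["side"]["img"][110:265,215:380,::-1]
a=cv2.resize(a,(800,747),interpolation=cv2.INTER_CUBIC)
cv2.imwrite("pics/tc.png",cv2.resize(d["top"]["img"][100:230,195:345,::-1],(690,598),interpolation=cv2.INTER_CUBIC)) #4.6
cv2.imwrite("pics/sc.png",cv2.resize(b,(638,600),interpolation=cv2.INTER_CUBIC)) #3.867,3.871
```

```text
(no output)
```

View pics/tc.png

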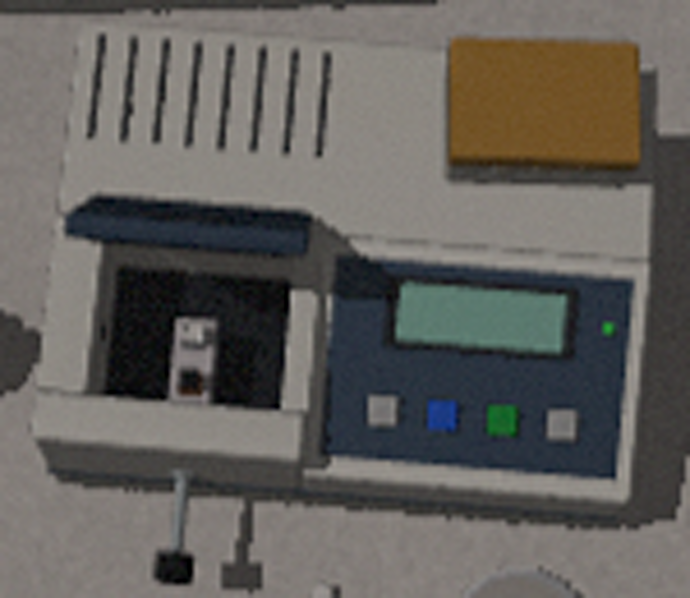

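View pics/sc.png

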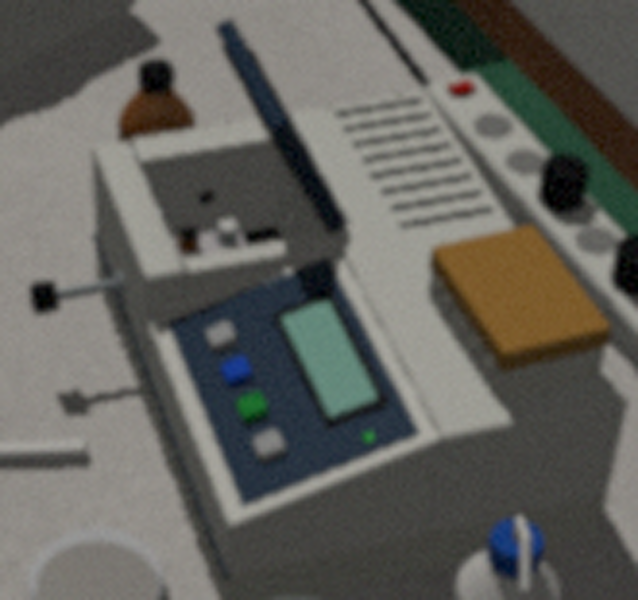

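```bash
cat > h.py <<'E'
import numpy as np, pickle, cv2
from scipy.optimize import least_squares
d=pickle.load(open("c0.pkl","rb"))
def proj(c,P):
    Ti=np.linalg.inv(c["T"]); p=(Ti[:3,:3]@np.atleast_2d(P).T+Ti[:3,3:]).T
    q=(c["mtx"]@(p*[1,-1,-1]).T).T
    return q[:,:2]/q[:,2:]
def tc(x,y): return [195+x/4.6-.5+.5/4.6,100+y/4.6-.5+.5/4.6]
def sc(x,y): return [215+x/3.867-.37,110+y/3.871-.37]
def tri(t,s):
    f=lambda P:np.r_[proj(d["top"],P)[0]-t,proj(d["side"],P)[0]-s]
    r=least_squares(f,[.7,0,.1]); return r.x,np.abs(r.fun).max()
E
python3 - <<'E'
from h import *
obs={'FL':((35,434),(97,150)),'FR':((630,500),(230,522)),'rod':((174,577),(34,298)),
'mode':((382,410),(220,333)),'zero':((442,415),(236,369)),'read':((502,420),(252,405)),'print':((562,425),(268,443)),
'lidL':((78,207),(226,27)),'lidR':((308,232),None),'hingeR':(None,(338,228)),
'BL':((82,28),None)}
for k,(t,s) in obs.items():
    if t and s:
        P,e=tri(tc(*t),sc(*s)); print(k,P.round(4),round(e,2))
def model(p):
    x,y,a,kx,ky,ry=p[:6]
    R=np.array([[np.cos(a),-np.sin(a),0],[np.sin(a),np.cos(a),0],[0,0,1]])
    n=np.array([-np.sin(.28),0,np.cos(.28)])
    L={'FL':[-.135,.18,.14],'FR':[-.135,-.18,.10],'BL':[.135,.18,.14],'rod':[-.203,ry,.075]}
    for i,k in enumerate(('mode','zero','read','print')):
        L[k]=np.array([kx,ky-.036*(i-1.5),.1+(kx+.135)*np.tan(.28)])+.008*n
    return {k:R@v+[x,y,0] for k,v in L.items()},R
def f(p):
    M,_=model(p); r=[]
    for k in M:
        t,s=obs[k]
        if t: r.append(proj(d["top"],M[k])[0]-tc(*t))
        if s: r.append(proj(d["side"],M[k])[0]-sc(*s))
    return np.concatenate(r)
r=least_squares(f,[.7,0,0,-.1,-.08,.08],loss='soft_l1'); print(r.x.round(4)); print(f(r.x).round(1))
M,R=model(r.x)
for k in M: print(k,M[k].round(4))
np.save("pose.npy",r.x)
P,_=tri(tc(78,207),sc(226,27)); print('lidL local',R.T@(P-[r.x[0],r.x[1],0]))
E
```

```text
FL [0.5391 0.1779 0.1352] 0.77
FR [ 0.4954 -0.176   0.1025] 0.78
rod [0.4601 0.1008 0.0765] 0.41
mode [ 0.5519 -0.0281  0.1182] 0.78
zero [ 0.548  -0.0641  0.1172] 0.82
read [ 0.5438 -0.0999  0.1175] 0.85
print [ 0.5394 -0.1356  0.1176] 0.77
lidL [0.6326 0.141  0.2462] 0.96
[ 0.6505 -0.015  -0.1146 -0.0947 -0.0789  0.0937]
[-0.6 -0.4 -1.7 -1.2  0.7 -0.8 -0.1  1.5  0.1 -3.5 -0.1 -0.1 -0.6  0.4
  0.3 -0.7 -0.8  0.1  0.3 -0.7 -1.  -0.2  0.3 -0.8 -0.9 -0.1  0.3 -0.8
 -0.7 -0.1]
FL [0.5369 0.1793 0.14  ]
FR [ 0.4958 -0.1784  0.1   ]
BL [0.8052 0.1484 0.14  ]
rod [0.4595 0.1014 0.075 ]
mode [ 0.5513 -0.0286  0.1193]
zero [ 0.5472 -0.0644  0.1193]
read [ 0.5431 -0.1001  0.1193]
print [ 0.539  -0.1359  0.1193]
lidL local [-0.03555541  0.15287867  0.24616139]
```

```bash
cat >> h.py <<'E'
p=np.load("pose.npy"); a=p[2]; R=np.array([[np.cos(a),-np.sin(a),0],[np.sin(a),np.cos(a),0],[0,0,1]]); O=np.array([p[0],p[1],0])
def back(c,uv,z):
    q=np.linalg.inv(c["mtx"])@[uv[0],uv[1],1]; v=c["T"][:3,:3]@(q*[1,-1,-1]); o=c["T"][:3,3]
    return R.T@(o+v*(z-o[2])/v[2]-O)
def loc(P): return R.T@(np.asarray(P)-O)
def wor(L): return R@np.asarray(L)+O
E
python3 - <<'E'
from h import *
S,T=d["side"],d["top"]
print('hingeR side',back(S,sc(338,230),.141), 'wall rear edge top',back(T,tc(200,406),.14))
print('box front-left top',back(T,tc(448,163),.186),'FR',back(T,tc(640,167),.186))
for z in(.24,.25): print('lid top edge R',back(T,tc(310,215),z),back(T,tc(305,248),z),'L',back(T,tc(92,197),z),back(T,tc(66,218),z))
# model overlay of lid for several hinge x / angles
for hx in (0,.01,.02):
  for th in (1.1,1.25,1.4):
    pts=[]
    for y in (.087+.066,.087-.066):
      for t in (0,.014):
        pts.append(wor([hx-.115*np.cos(th)+t*np.sin(th),y,.141+.115*np.sin(th)+t*np.cos(th)]))
    for y in (.087-.066,):
        pts.append(wor([hx,y,.141]))
    t=proj(T,pts);s=proj(S,pts)
    print(hx,th,'top',((t+.4-[195,100])*4.6).round().astype(int).tolist(),'side',((s+.37-[215,110])*3.87).round().astype(int).tolist())
E
```

```text
hingeR side [0.01034351 0.03318236 0.141     ] wall rear edge top [-0.11089941  0.08357021  0.14      ]
box front-left top [ 0.03431697 -0.04900144  0.186     ] FR [ 0.0411733  -0.16001502  0.186     ]
lid top edge R [-0.0248671   0.02800768  0.24      ] [-0.04391908  0.02922867  0.24      ] L [-0.02444846  0.14678137  0.24      ] [-0.03766125  0.15950345  0.24      ]
lid top edge R [-0.02867717  0.0279655   0.25      ] [-0.04751055  0.02917247  0.25      ] L [-0.02826333  0.1453764   0.25      ] [-0.04132453  0.15795252  0.25      ]
0 1.1 top [[74, 242], [76, 216], [319, 262], [321, 236], [321, 236]] side [[208, 32], [224, 22], [264, 138], [282, 127], [330, 243]]
0 1.25 top [[76, 210], [78, 184], [322, 229], [324, 203], [321, 236]] side [[229, 21], [247, 13], [287, 126], [306, 118], [330, 243]]
0 1.4 top [[79, 178], [81, 152], [325, 197], [327, 171], [321, 236]] side [[251, 12], [270, 7], [311, 117], [331, 111], [330, 243]]
0.01 1.1 top [[76, 225], [78, 199], [321, 244], [323, 218], [322, 220]] side [[221, 30], [238, 20], [278, 136], [297, 125], [344, 241]]
0.01 1.25 top [[78, 192], [80, 166], [323, 212], [326, 185], [322, 220]] side [[242, 19], [260, 11], [301, 124], [321, 115], [344, 241]]
0.01 1.4 top [[81, 160], [83, 135], [326, 180], [328, 154], [322, 220]] side [[265, 10], [283, 4], [326, 115], [345, 108], [344, 241]]
0.02 1.1 top [[78, 207], [80, 181], [322, 226], [324, 200], [323, 205]] side [[234, 28], [251, 18], [293, 133], [311, 123], [357, 238]]
0.02 1.25 top [[80, 175], [82, 149], [325, 194], [327, 168], [323, 205]] side [[256, 17], [274, 9], [316, 121], [335, 113], [357, 238]]
0.02 1.4 top [[83, 143], [85, 117], [327, 162], [329, 137], [323, 205]] side [[278, 8], [296, 2], [340, 112], [359, 106], [357, 238]]
```

```bash
cat >> h.py <<'E'
from scipy.spatial.transform import Rotation as Ro
Rt=R@np.diag([-1,1,-1])
def rel(L,tipz=None):   # fingertip target in spectro frame -> row
    from station import robot
    s=robot.read_state(); E=np.array(s["ee_rot"])
    P=wor(L)+[0,0,.08]
    return (E.T@(P-s["tool_pos"])*1000).round(1),Ro.from_matrix(E.T@Rt).as_rotvec().round(4),P.round(3)
def st():
    from station import robot
    s=robot.read_state(); t=np.array(s["tool_pos"])+np.array(s["ee_rot"])[:,2]*.08
    print('t',round(s["time"],2),'tip local mm',(loc(t)*1000).round(1),'rot',Ro.from_matrix(np.array(s["ee_rot"]).T@Rt).as_rotvec().round(4),'F',(R.T@np.array(s["force"])).round(1),'gap',round(s["finger_gap"],4))
E
python3 - <<'E'
from h import *
st(); print(rel([.03,.093,.31]))
E
```

```text
t 0.1 tip local mm [-543.7  606.9  221.8] rot [-0.0016 -0.     -0.1552] F [0.5 0.4 0.4] gap 0.0877
(array([-646.2, -419.3,  -87.5]), array([-0.0016, -0.    , -0.1552]), array([0.691, 0.074, 0.39 ]))
```

>>> apply_moves(
  moves=[
    [-1, 0, 0, -50, 0, 0, -0.1],
    [-1, 0, 0, -88, -0.0016, 0, -0.1552],
    [-1, 0, 0, -88, -0.0016, 0, -0.1552],
    [-1, 0, 0, -88, -0.0016, 0, -0.1552],
  ],
)

```text
time: 0.5
tool_pos: [0.18, 0.6507, 0.3912]
ee_rot: [[-0.993, 0.115, 0.0], [0.115, 0.993, 0.003], [-0.0, 0.003, -1.0]]
force: [0.1, -0.1, -0.7]
finger_gap: 0.0596
```

Run:
```python
from h import *
st(); print(rel([.03,.093,.31]))
```

```text
t 0.5 tip local mm [-543.5  607.7  311.2] rot [ 0.0029  0.0001 -0.0005] F [ 0.1 -0.1 -0.7] gap 0.0596
(array([-5.738e+02, -5.142e+02, -2.000e-01]), array([ 0.0029,  0.0001, -0.0005]), array([0.691, 0.074, 0.39 ]))
```

>>> apply_moves(
  moves=[
    [-1, -15, -13, 0, 0, 0, 0],
    [-1, -40, -36, 0, 0, 0, 0],
    [-1, -75, -67, 0, 0, 0, 0],
    [-1, -110, -99, 0, 0, 0, 0],
    [-1, -145, -130, 0, 0, 0, 0],
  ],
)

```text
time: 1.0
tool_pos: [0.3107, 0.5013, 0.3886]
ee_rot: [[-0.993, 0.116, -0.001], [0.116, 0.993, -0.002], [0.001, -0.002, -1.0]]
force: [0.3, 0.8, 0.0]
finger_gap: 0.019
```

>>> apply_moves(
  moves=[
    [-1, -35, -31, 0, 0, 0, 0],
    [-1, -70, -62, 0, 0, 0, 0],
    [-1, -105, -94, 0, 0, 0, 0],
    [-1, -140, -125, 0, 0, 0, 0],
    [-1, -175, -156, 0, 0, 0, 0],
  ],
)

```text
time: 1.5
tool_pos: [0.4659, 0.3261, 0.3886]
ee_rot: [[-0.993, 0.116, -0.002], [0.116, 0.993, -0.001], [0.002, -0.001, -1.0]]
force: [0.8, 0.7, 0.5]
finger_gap: 0.0005
```

>>> apply_moves(
  moves=[
    [-1, -35, -31, 0, 0, 0, 0],
    [-1, -70, -62, 0, 0, 0, 0],
    [-1, -105, -94, 0, 0, 0, 0],
    [-1, -140, -125, 0, 0, 0, 0],
    [-1, -175, -156, 0, 0, 0, 0],
  ],
)

```text
time: 2.0
tool_pos: [0.6212, 0.1513, 0.3882]
ee_rot: [[-0.993, 0.116, -0.003], [0.116, 0.993, 0.0], [0.003, -0.0, -1.0]]
force: [-0.1, 1.1, 0.3]
finger_gap: 0.0005
```

Run:
```python
from h import *
st(); print(rel([.03,.093,.31]))
```

```text
t 2.0 tip local mm [-48.3 161.8 308.2] rot [-0.0002 -0.0026 -0.0017] F [-0.2  1.   0.3] gap 0.0005
(array([-78.2, -68.7,  -1.9]), array([-0.0002, -0.0026, -0.0017]), array([0.691, 0.074, 0.39 ]))
```

>>> apply_moves(
  moves=[
    [-1, -35, -31, 0, 0, 0, 0],
    [-1, -65, -57, 0, 0, 0, 0],
    [-1, -78, -69, 0, 0, 0, 0],
    [-1, -78, -69, 0, 0, 0, 0],
  ],
)

```text
time: 2.4
tool_pos: [0.6909, 0.0732, 0.3881]
ee_rot: [[-0.993, 0.12, -0.002], [0.12, 0.993, -0.001], [0.002, -0.001, -1.0]]
force: [0.3, -0.2, -0.8]
finger_gap: 0.0008
```

Run:
```python
from h import *
from station import vision
st()
c=vision.capture("side"); w=vision.capture("wrist"); pickle.dump(w,open("w1.pkl","wb"))
a=cv2.resize(c["img"][60:265,215:380,::-1],(400,497),interpolation=cv2.INTER_CUBIC)
b=cv2.resize(w["img"][:,:,::-1],(400,300)); b=cv2.copyMakeBorder(b,0,197,0,0,cv2.BORDER_CONSTANT)
cv2.imwrite("pics/p5.png",np.hstack([a,b]))
```

```text
t 2.4 tip local mm [ 29.9  92.1 308.1] rot [-0.0011 -0.0022 -0.0058] F [ 0.3 -0.1 -0.8] gap 0.0008
```

View pics/p5.png

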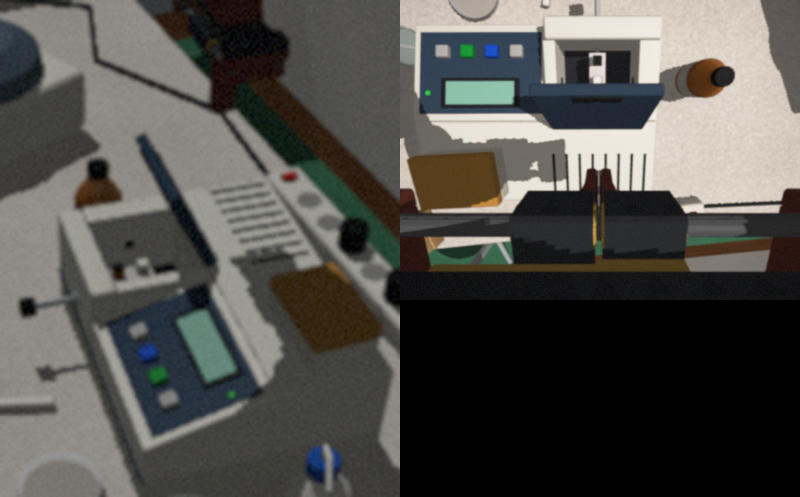

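The wrist view shows the lid's outer face at about (530–660, 85–128), in front of and below the closed fingers, and the space behind it is clear. The side view shows the lid and bystanders unmoved. I'll go down behind the lid.

>>> apply_moves(
  moves=[
    [-1, 0, 0, 25, 0, 0, 0.0],
    [-1, 0, 0, 60, 0, 0, 0],
    [-1, 0, 0, 78, 0, 0, 0],
    [-1, 15, 0, 78, 0, 0, 0],
    [-1, 15, 0, 78, 0, 0, 0],
  ],
)

```text
time: 3.0
tool_pos: [0.6734, 0.0821, 0.3112]
ee_rot: [[-0.994, 0.111, -0.003], [0.111, 0.994, 0.003], [0.003, 0.003, -1.0]]
force: [1.1, -0.1, 0.9]
finger_gap: 0.0006
```

Run:
```python
from h import *
st()
```

```text
t 3.0 tip local mm [ 11.5  99.3 231.2] rot [ 0.0026 -0.003   0.0039] F [1.1 0.  0.9] gap 0.0006
```

>>> apply_moves(
  moves=[
    [-1, 0, 0, 0, 0, 0, 0],
  ],
)

```text
time: 3.1
tool_pos: [0.6754, 0.0811, 0.3127]
ee_rot: [[-0.994, 0.112, 0.001], [0.112, 0.994, 0.003], [-0.001, 0.003, -1.0]]
force: [-0.3, -0.8, 0.7]
finger_gap: 0.0004
```

Run:
```python
from h import *
st()
```

```text
t 3.1 tip local mm [ 13.9  98.5 232.7] rot [0.0029 0.0008 0.0025] F [-0.2 -0.8  0.7] gap 0.0004
```

>>> apply_moves(
  moves=[
    [-1, 14, -2, 1, 0, 0, 0],
    [-1, 23, -3, 3.5, 0, 0, 0],
    [-1, 31, -3, 7, 0, 0, 0],
    [-1, 39, -3, 11, 0, 0, 0],
    [-1, 47, -3, 15.5, 0, 0, 0],
  ],
)

```text
time: 3.6
tool_pos: [0.6286, 0.0819, 0.2965]
ee_rot: [[-0.993, 0.114, 0.001], [0.114, 0.993, 0.002], [-0.001, 0.002, -1.0]]
force: [0.8, 1.4, 2.1]
finger_gap: 0.0005
```

Run:
```python
from h import *
from station import vision
st()
c=vision.capture("side")
cv2.imwrite("pics/p6.png",cv2.resize(c["img"][60:265,215:380,::-1],(480,596),interpolation=cv2.INTER_CUBIC))
```

```text
t 3.6 tip local mm [-32.7  94.  216.5] rot [0.0021 0.0012 0.0001] F [0.6 1.5 2.1] gap 0.0005
```

View pics/p6.png

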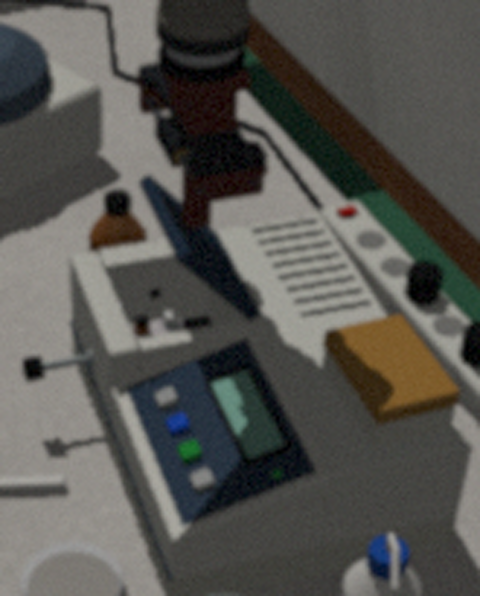

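The fingers are pushing on the outer face and the lid has come down to about 0.8 rad. I'll keep following the arc.

>>> apply_moves(
  moves=[
    [-1, 7, 0, 6, 0, 0, 0],
    [-1, 14, 0, 12, 0, 0, 0],
    [-1, 20, 0, 19, 0, 0, 0],
    [-1, 25, 0, 26.5, 0, 0, 0],
    [-1, 29.5, 0, 34.5, 0, 0, 0],
  ],
)

```text
time: 4.15
tool_pos: [0.5988, 0.0852, 0.261]
ee_rot: [[-0.993, 0.114, -0.0], [0.114, 0.993, 0.002], [0.001, 0.001, -1.0]]
force: [-1.0, -0.0, 1.4]
finger_gap: 0.0001
```

>>> apply_moves(
  moves=[
    [-1, 3, 0, 8, 0, 0, 0],
    [-1, 6, 0, 17, 0, 0, 0],
    [-1, 7, 0, 23, 0, 0, 0],
    [-1, 7, 0, 26, 0, 0, 0],
  ],
)

```text
time: 4.55
tool_pos: [0.592, 0.0859, 0.2352]
ee_rot: [[-0.993, 0.114, -0.001], [0.114, 0.993, 0.001], [0.002, 0.001, -1.0]]
force: [-7.8, -1.2, 21.5]
finger_gap: 0.0003
```

Run:
```python
from h import *
st()
```

```text
t 4.55 tip local mm [-69.7  93.6 155.2] rot [ 0.0011 -0.0015  0.    ] F [-7.6 -2.1 21.5] gap 0.0003
```

>>> apply_moves(
  moves=[
    [-1, 0, 0, -1, 0, 0, 0],
    [-1, 0, 0, -1, 0, 0, 0],
    [-1, 0, 0, -1, 0, 0, 0],
    [-1, 0, 0, -20, 0, 0, 0],
    [-1, 0, 0, -45, 0, 0, 0],
  ],
)

```text
time: 5.05
tool_pos: [0.5919, 0.0857, 0.2801]
ee_rot: [[-0.993, 0.114, -0.002], [0.114, 0.993, 0.001], [0.002, 0.0, -1.0]]
force: [-0.2, 0.5, -1.2]
finger_gap: 0.0003
```

>>> apply_moves(
  moves=[
    [-1, 10, -30, 0, 0, 0, 0],
    [-1, 20, -75, 0, 0, 0, 0],
    [-1, 28, -120, 0, 0, 0, 0],
    [-1, 28, -150, 0, 0, 0, 0],
    [-1, 28, -155, 0, 0, 0, 0],
  ],
)

```text
time: 5.55
tool_pos: [0.5461, -0.0697, 0.2811]
ee_rot: [[-0.993, 0.121, 0.001], [0.121, 0.993, 0.0], [-0.001, 0.0, -1.0]]
force: [-0.9, 0.4, 0.7]
finger_gap: 0.0002
```

Run:
```python
from h import *
from station import vision
st()
w=vision.capture("wrist"); pickle.dump(w,open("w2.pkl","wb"))
s=vision.capture("side"); t=vision.capture("top"); pickle.dump((w,s,t),open("c2.pkl","wb"))
for k,i in zip(("mode","zero","read","print"),(1.5,.5,-.5,-1.5)):
    print(k,proj(w,wor([-.0969,-.0789+.036*i,.1193])).round(1))
b=cv2.resize(w["img"][:,:,::-1],(500,375)); b=cv2.copyMakeBorder(b,0,225,0,0,cv2.BORDER_CONSTANT)
a=cv2.resize(s["img"][130:280,225:300,::-1],(300,600),interpolation=cv2.INTER_CUBIC)
cv2.imwrite("pics/p7.png",np.hstack([b,a]))
```

```text
t 5.55 tip local mm [-97.4 -66.3 201.1] rot [ 0.0001  0.0009 -0.0067] F [-0.9  0.3  0.7] gap 0.0002
mode [[301.6 196.2]]
zero [[260.8 196.5]]
read [[220.  196.7]]
print [[179.2 197. ]]
```

View pics/p7.png

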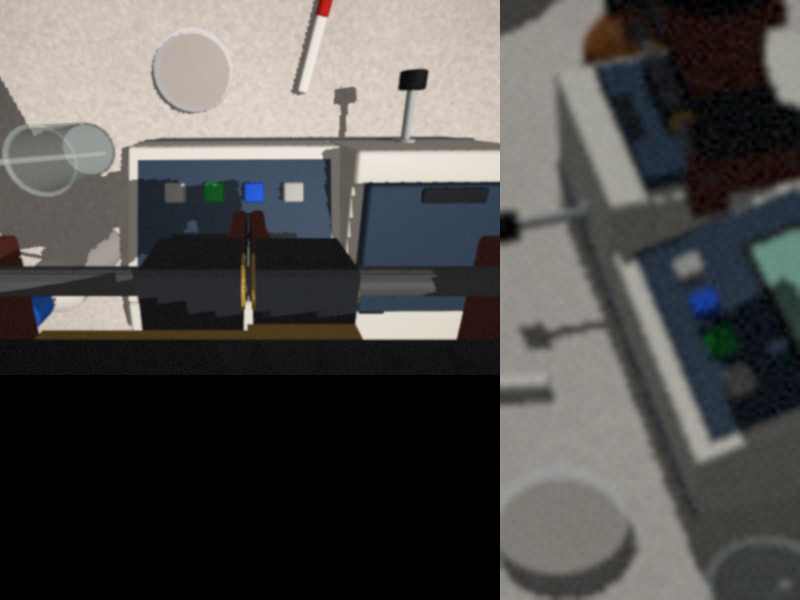

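The wrist view shows the lid lying flat. Blue is at (260,197) and green at (219,197) in full-resolution pixels, within 1 px of the model. I'll settle and then go down on blue.

>>> apply_moves(
  moves=[
    [-1, 0, 0, 20, 0, 0, 0],
    [-1, 0, 0, 50, 0, 0, 0],
    [-1, 0, 0, 70, 0, 0, 0],
    [-1, 0, 0, 70, 0, 0, 0],
  ],
)

```text
time: 6.1
tool_pos: [0.5459, -0.0623, 0.208]
ee_rot: [[-0.994, 0.111, -0.005], [0.111, 0.994, 0.002], [0.005, 0.002, -1.0]]
force: [0.2, 0.3, 0.6]
finger_gap: 0.0005
```

Run:
```python
from h import *
st(); print(rel([-.0975,-.0609,.1176]))
```

```text
t 6.1 tip local mm [-98.9 -58.9 128. ] rot [ 0.0015 -0.0052  0.0034] F [0.2 0.3 0.6] gap 0.0005
(array([-1. , -1.9, 10.3]), array([ 0.0015, -0.0052,  0.0034]), array([ 0.547, -0.064,  0.198]))
```

>>> apply_moves(
  moves=[
    [-1, 0, -2, 6, 0, 0, 0],
    [-1, 0, -2, 9, 0, 0, 0],
    [-1, 0, -2, 10, 0, 0, 0],
  ],
)

```text
time: 6.4
tool_pos: [0.5477, -0.0664, 0.2014]
ee_rot: [[-0.993, 0.114, 0.002], [0.114, 0.993, 0.002], [-0.002, 0.002, -1.0]]
force: [-0.2, 1.2, 2.3]
finger_gap: 0.0006
```

Run:
```python
from h import *
st()
```

```text
t 6.4 tip local mm [-96.  -62.7 121.5] rot [0.0022 0.0022 0.0003] F [-0.3  1.2  2.3] gap 0.0006
```

>>> apply_moves(
  moves=[
    [-1, 0, 0, 2, 0, 0, 0],
    [-1, 0, 0, 3, 0, 0, 0],
    [-1, 0, 0, 3, 0, 0, 0],
  ],
)

```text
time: 6.7
tool_pos: [0.5482, -0.0665, 0.1986]
ee_rot: [[-0.993, 0.114, 0.004], [0.114, 0.993, 0.002], [-0.004, 0.002, -1.0]]
force: [2.1, 0.9, 5.9]
finger_gap: 0.0005
```

>>> apply_moves(
  moves=[
    [-1, 0, 0, 1, 0, 0, 0],
    [-1, 0, 0, 1.5, 0, 0, 0],
    [-1, 0, 0, 1.5, 0, 0, 0],
  ],
)

```text
time: 7.0
tool_pos: [0.5484, -0.0665, 0.1979]
ee_rot: [[-0.993, 0.114, 0.004], [0.114, 0.993, 0.002], [-0.004, 0.003, -1.0]]
force: [0.6, 2.8, 11.4]
finger_gap: 0.0006
```

Run:
```python
from h import *
st()
```

```text
t 7.0 tip local mm [-95.2 -62.7 117.9] rot [0.0027 0.004  0.0001] F [ 0.3  2.8 11.4] gap 0.0006
```

Blue went down to its stop (11 N, tip z 117.9 mm, 117.7 predicted). I'll release it and go round to the rod's end.

>>> apply_moves(
  moves=[
    [-1, 0, 0, -10, 0, 0, 0],
    [-1, 0, 0, -40, 0, 0, 0],
    [-1, 0, 0, -75, 0, 0, 0],
    [-1, 30, 10, -75, 0, 0, 0],
    [-1, 60, 35, -75, 0, 0, 0],
  ],
)

```text
time: 7.5
tool_pos: [0.4904, -0.0272, 0.272]
ee_rot: [[-0.993, 0.119, 0.001], [0.119, 0.993, 0.0], [-0.001, 0.001, -1.0]]
force: [0.4, 0.7, 0.4]
finger_gap: 0.0005
```

>>> apply_moves(
  moves=[
    [-1, 30, 30, 0, 0, 0, 0],
    [-1, 60, 60, 0, 0, 0, 0],
    [-1, 78, 90, 0, 0, 0, 0],
    [-1, 82, 115, 0, 0, 0, 0],
    [-1, 82, 121, 0, 0, 0, 0],
  ],
)

```text
time: 8.0
tool_pos: [0.4225, 0.1065, 0.2714]
ee_rot: [[-0.994, 0.11, -0.0], [0.11, 0.994, 0.002], [0.001, 0.002, -1.0]]
force: [0.1, 0.1, -0.2]
finger_gap: 0.0005
```

>>> apply_moves(
  moves=[
    [-1, 0, 0, 0, 0, 0, 0],
    [-1, 0, 0, 0, 0, 0, 0],
  ],
)

```text
time: 8.2
tool_pos: [0.4237, 0.1029, 0.2712]
ee_rot: [[-0.993, 0.116, -0.0], [0.116, 0.993, 0.001], [0.0, 0.001, -1.0]]
force: [0.4, -0.5, -0.2]
finger_gap: 0.0003
```

Run:
```python
from h import *
from station import vision
st(); print(rel([-.235,.0937,.064]))
s=vision.capture("side"); w=vision.capture("wrist"); t=vision.capture("top")
a=cv2.resize(s["img"][120:270,180:320,::-1],(400,429),interpolation=cv2.INTER_CUBIC)
b=cv2.resize(w["img"][:,:,::-1],(400,300)); b=cv2.copyMakeBorder(b,0,129,0,0,cv2.BORDER_CONSTANT)
cv2.imwrite("pics/p8.png",np.hstack([a,b]))
print(proj(w,wor([-.203,.0937,.075])))
```

```text
t 8.2 tip local mm [-238.8   91.2  191.2] rot [ 0.0006 -0.0004 -0.0017] F [ 0.5 -0.4 -0.2] gap 0.0003
(array([ -3.9,   2.5, 127.2]), array([ 0.0006, -0.0004, -0.0017]), array([0.428, 0.105, 0.144]))
[[257.05074603 220.27898079]]
```

View pics/p8.png

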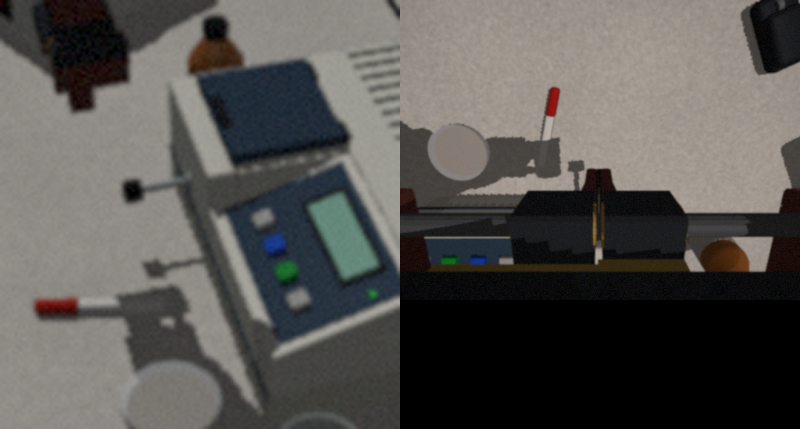

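The lid is shut and the keys are up. The knob at (131,190) in the side crop is still pulled out, and the fingers are in front of it and above. I'll go down to its height.

>>> apply_moves(
  moves=[
    [-1, 0, 2, 25, 0, 0, 0],
    [-1, 0, 2, 65, 0, 0, 0],
    [-1, 0, 2, 105, 0, 0, 0],
    [-1, 0, 2, 127, 0, 0, 0],
    [-1, 0, 2, 127, 0, 0, 0],
  ],
)

```text
time: 8.85
tool_pos: [0.4223, 0.1051, 0.142]
ee_rot: [[-0.993, 0.116, -0.005], [0.116, 0.993, -0.001], [0.005, -0.002, -1.0]]
force: [-0.1, 0.2, 0.7]
finger_gap: 0.0003
```

Run:
```python
from h import *
from station import vision
st(); print(rel([-.213,.0937,.064]))
s=vision.capture("side")
cv2.imwrite("pics/p9.png",cv2.resize(s["img"][130:230,190:290,::-1],(500,500),interpolation=cv2.INTER_CUBIC))
```

```text
t 8.85 tip local mm [-240.8   93.    62. ] rot [-0.0019 -0.0048 -0.0014] F [-0.2  0.1  0.7] gap 0.0003
(array([-27.4,   0.6,  -2.1]), array([-0.0019, -0.0048, -0.0014]), array([0.45 , 0.102, 0.144]))
```

View pics/p9.png

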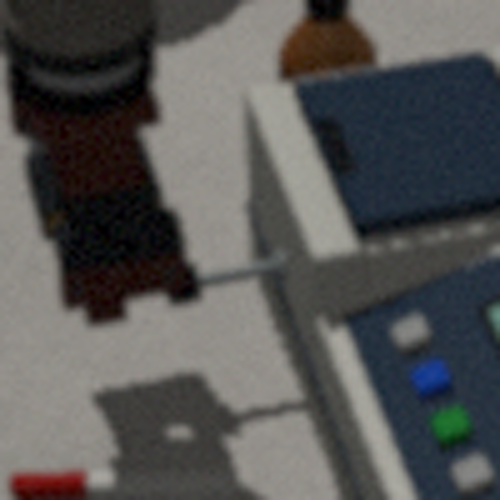

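The fingers sit in front of the knob (fingertips at about (100,310), knob at (185,285) in the crop). I'll push the rod in.

>>> apply_moves(
  moves=[
    [-1, -10, 0, -1, 0, 0, 0],
    [-1, -20, 0, -1, 0, 0, 0],
    [-1, -28, 0, -1, 0, 0, 0],
    [-1, -36, 0, -1, 0, 0, 0],
    [-1, -44, 0, -1, 0, 0, 0],
  ],
)

```text
time: 9.4
tool_pos: [0.468, 0.1015, 0.1457]
ee_rot: [[-0.993, 0.114, 0.0], [0.114, 0.993, 0.002], [0.0, 0.002, -1.0]]
force: [-2.6, 0.9, 3.4]
finger_gap: 0.0003
```

>>> apply_moves(
  moves=[
    [-1, -5, 0, 0, 0, 0, 0],
    [-1, -9, 0, 0, 0, 0, 0],
    [-1, -12, 0, 0, 0, 0, 0],
    [-1, -12, 0, 0, 0, 0, 0],
  ],
)

```text
time: 9.8
tool_pos: [0.4772, 0.1003, 0.1448]
ee_rot: [[-0.993, 0.114, -0.006], [0.114, 0.994, 0.001], [0.006, 0.001, -1.0]]
force: [-8.9, 2.3, 7.2]
finger_gap: 0.0004
```

Run:
```python
from h import *
st()
```

```text
t 9.8 tip local mm [-185.8   94.8   64.8] rot [ 0.0005 -0.0056  0.0006] F [-9.1  1.2  7.2] gap 0.0004
```

>>> apply_moves(
  moves=[
    [-1, -2, 0, 0, 0, 0, 0],
    [-1, -3, 0, 0, 0, 0, 0],
    [-1, -3, 0, 0, 0, 0, 0],
  ],
)

```text
time: 10.1
tool_pos: [0.4776, 0.1002, 0.1444]
ee_rot: [[-0.994, 0.113, -0.011], [0.113, 0.994, 0.001], [0.011, -0.0, -1.0]]
force: [-16.5, 3.5, 13.7]
finger_gap: 0.0005
```

Run:
```python
from h import *
st()
```

```text
t 10.1 tip local mm [-185.8   94.7   64.4] rot [-0.0003 -0.0109  0.0014] F [-16.8   1.6  13.7] gap 0.0005
```

The tip stopped while the force rose, so it has met a stop. I'll back off and check the rod's length in pictures.

>>> apply_moves(
  moves=[
    [-1, 5, 0, 0, 0, 0, 0],
    [-1, 25, 0, 0, 0, 0, 0],
    [-1, 50, 0, -10, 0, 0, 0],
    [-1, 58, 0, -50, 0, 0, 0],
    [-1, 58, 0, -90, 0, 0, 0],
  ],
)

```text
time: 10.6
tool_pos: [0.4236, 0.1059, 0.2358]
ee_rot: [[-0.993, 0.114, -0.001], [0.114, 0.993, 0.0], [0.001, 0.0, -1.0]]
force: [0.5, 1.0, 0.3]
finger_gap: 0.0003
```

Run:
```python
from h import *
from station import vision
st()
s=vision.capture("side");
print('side px home/out',proj(s,[wor([-.173,.0937,.075]),wor([-.203,.0937,.075])]).round(1).tolist())
cv2.imwrite("pics/p10.png",cv2.resize(s["img"][130:230,190:290,::-1],(500,500),interpolation=cv2.INTER_CUBIC))
```

```text
t 10.6 tip local mm [-239.3   94.2  155.8] rot [ 0.0002 -0.0011  0.0004] F [0.4 1.1 0.3] gap 0.0003
side px home/out [[233.1, 185.1], [222.8, 187.0]]
```

View pics/p10.png

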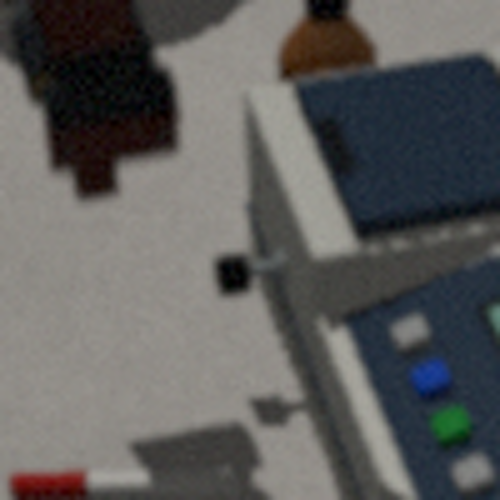

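Run:
```python
from h import *
from station import vision
s=vision.capture("side"); t=vision.capture("top"); pickle.dump((s,t),open("c3.pkl","wb"))
c3={'side':s,'top':t}
def cen(c,uv,thr=30,h=7):
    u,v=np.round(uv).astype(int); g=c["img"][v-h:v+h+1,u-h:u+h+1].max(2).astype(float)
    w=np.clip(60-g,0,40); m=cv2.moments(w*(w>0)); return np.array([m['m10']/m['m00']+u-h,m['m01']/m['m00']+v-h]),w
for n in c3:
    c=c3[n]
    out,home=proj(c,[wor([-.194,.0937,.075]),wor([-.164,.0937,.075])])
    a,w0=cen(d[n],out); b,w1=cen(c,home)
    print(n,'pred out/home',out.round(1),home.round(1),'obs',a.round(2),b.round(2),'travel mm',30*np.dot(b-a,home-out)/np.dot(home-out,home-out))
    print(w1.astype(int)[3:12,:])
```

```text
side pred out/home [225.9 186.5] [236.1 184.6] obs [226.06 186.38] [236.4  184.38] travel mm 30.33267884236674
[[ 0  0  0  0  0  0  0  0  3  0  0  0  0  0  0]
 [ 0  0  0  0  0 25 36 32 40 28  0  0  0  0  0]
 [ 0  0  0  0  0 40 40 40 40 40 12  0  0  0  0]
 [ 0  0  0  0  0 36 40 40 40 40 26  4  0  0  0]
 [ 0  0  0  0  0 33 40 40 40 40 23  0  0  0  0]
 [ 0  0  0  0  0 18 40 40 40 40 17  0  0  0  0]
 [ 0  0  0  0  0  8 40 40 31 31  0  0  0  0  0]
 [ 0  0  0  0  0  0  4  0  0  0  0  0  0  0  0]
 [ 0  0  0  0  0  0  0  0  0  0  0  0  0  0  0]]
top pred out/home [232.6 221.8] [233.7 211.3] obs [232.67 223.22] [238.25 213.62] travel mm 28.930997519513223
[[ 0  0  0  0  0  0  0  0  0  0  0  0  0  0  0]
 [ 0  0  0  0  0  0  0 10  0  0  0  0  0  0  0]
 [ 0  0  0  0  0  1  1  0  0  0  0  0  0  0  0]
 [ 0  0  0  0  0  0  0  3  2  0  0  0  0  0  0]
 [ 0  0  0  0  0  0  0  0  0  4  4  0  0  0  0]
 [ 0  0  0  0  0  0  0  1  0  0  8  7  1  0  0]
 [ 0  0  0  0  0  0  0  0  0  0  4  1  8 11  1]
 [ 0  0  0  0  0  0  0  0  0  2  4  3 12 13 10]
 [ 0  0  0  0  0  0  0  4  0  0  0  2  7  5  8]]
```

The side view gives 30.3 mm of travel, so the rod is home; the arm hides the knob in the top view. Next is the green key.

>>> apply_moves(
  moves=[
    [-1, 0, -20, -25, 0, 0, 0],
    [-1, 0, -50, -40, 0, 0, 0],
    [-1, -25, -85, -40, 0, 0, 0],
    [-1, -50, -120, -40, 0, 0, 0],
    [-1, -80, -150, -40, 0, 0, 0],
  ],
)

```text
time: 11.25
tool_pos: [0.4873, -0.0541, 0.2744]
ee_rot: [[-0.993, 0.115, 0.0], [0.115, 0.993, 0.001], [-0.0, 0.001, -1.0]]
force: [0.5, 0.8, 0.5]
finger_gap: 0.0004
```

>>> apply_moves(
  moves=[
    [-1, -30, -25, 0, 0, 0, 0],
    [-1, -55, -41, 0, 0, 0, 0],
    [-1, -62, -41, 0, 0, 0, 0],
    [-1, -62, -41, 25, 0, 0, 0],
    [-1, -62, -41, 45, 0, 0, 0],
  ],
)

```text
time: 11.75
tool_pos: [0.5439, -0.0993, 0.2283]
ee_rot: [[-0.993, 0.114, -0.0], [0.114, 0.993, 0.001], [0.001, 0.001, -1.0]]
force: [-0.2, -0.2, -0.6]
finger_gap: 0.0002
```

>>> apply_moves(
  moves=[
    [-1, 0, 0, 0, 0, 0, 0],
    [-1, 0, 0, 0, 0, 0, 0],
  ],
)

```text
time: 11.95
tool_pos: [0.5437, -0.0993, 0.2296]
ee_rot: [[-0.993, 0.114, -0.001], [0.114, 0.993, 0.001], [0.001, 0.001, -1.0]]
force: [-0.6, -0.7, 0.6]
finger_gap: 0.0003
```

Run:
```python
from h import *
st(); print(rel([-.0965,-.0969,.130]))
```

```text
t 11.95 tip local mm [-96.5 -95.9 149.6] rot [ 0.0013 -0.0012  0.0004] F [-0.5 -0.8  0.6] gap 0.0003
(array([ 0. , -0.9, 19.6]), array([ 0.0013, -0.0012,  0.0004]), array([ 0.544, -0.1  ,  0.21 ]))
```

>>> apply_moves(
  moves=[
    [-1, 0, -1, 15, 0, 0, 0],
    [-1, 0, -1, 25, 0, 0, 0],
    [-1, 0, -1, 29, 0, 0, 0],
    [-1, 0, -1, 32, 0, 0, 0],
    [-1, 0, -1, 33, 0, 0, 0],
  ],
)

```text
time: 12.45
tool_pos: [0.5448, -0.1005, 0.1981]
ee_rot: [[-0.993, 0.114, 0.002], [0.114, 0.993, 0.002], [-0.002, 0.002, -1.0]]
force: [-1.4, 1.7, 9.3]
finger_gap: 0.001
```

>>> apply_moves(
  moves=[
    [-1, 0, 0, 1, 0, 0, 0],
    [-1, 0, 0, 1, 0, 0, 0],
    [-1, 0, 0, 1, 0, 0, 0],
  ],
)

```text
time: 12.75
tool_pos: [0.5448, -0.1006, 0.1979]
ee_rot: [[-0.993, 0.114, 0.003], [0.114, 0.993, 0.002], [-0.003, 0.003, -1.0]]
force: [-2.3, 1.2, 12.1]
finger_gap: 0.0002
```

Run:
```python
from h import *
st()
```

```text
t 12.75 tip local mm [-94.9 -96.9 117.9] rot [ 0.0025  0.0025 -0.    ] F [-2.5  0.9 12.1] gap 0.0002
```

Green went down to its stop as blue did (12 N, z 117.9 mm). I'll lift clear and check once more.

>>> apply_moves(
  moves=[
    [-1, 0, 0, -10, 0, 0, 0],
    [-1, 0, 0, -40, 0, 0, 0],
    [-1, 0, 0, -85, 0, 0, 0],
    [-1, 0, 0, -130, 0, 0, 0],
    [-1, 0, 0, -150, 0, 0, 0],
  ],
)

```text
time: 13.25
tool_pos: [0.5448, -0.1016, 0.3507]
ee_rot: [[-0.993, 0.115, 0.006], [0.115, 0.993, 0.001], [-0.006, 0.002, -1.0]]
force: [0.1, -0.3, -0.7]
finger_gap: 0.0006
```

>>> apply_moves(
  moves=[
    [-1, 0, 0, 0, 0, 0, 0],
    [-1, 0, 0, 0, 0, 0, 0],
    [-1, 0, 0, 0, 0, 0, 0],
  ],
)

```text
time: 13.55
tool_pos: [0.5431, -0.1007, 0.3447]
ee_rot: [[-0.993, 0.114, -0.002], [0.114, 0.993, 0.002], [0.002, 0.001, -1.0]]
force: [1.2, 0.4, 0.2]
finger_gap: 0.0003
```

Run:
```python
from h import *
from station import vision
st()
s=vision.capture("side"); t=vision.capture("top")
a=cv2.resize(s["img"][110:320,180:390,::-1],(400,400),interpolation=cv2.INTER_CUBIC)
b=cv2.resize(t["img"][95:290,120:400,::-1],(400,279),interpolation=cv2.INTER_CUBIC); b=cv2.copyMakeBorder(b,0,121,0,0,cv2.BORDER_CONSTANT)
cv2.imwrite("pics/p11.png",np.hstack([a,b]))
```

```text
t 13.55 tip local mm [-97.1 -97.3 264.7] rot [ 0.0013 -0.0025  0.    ] F [1.2 0.5 0.2] gap 0.0003
```

View pics/p11.png

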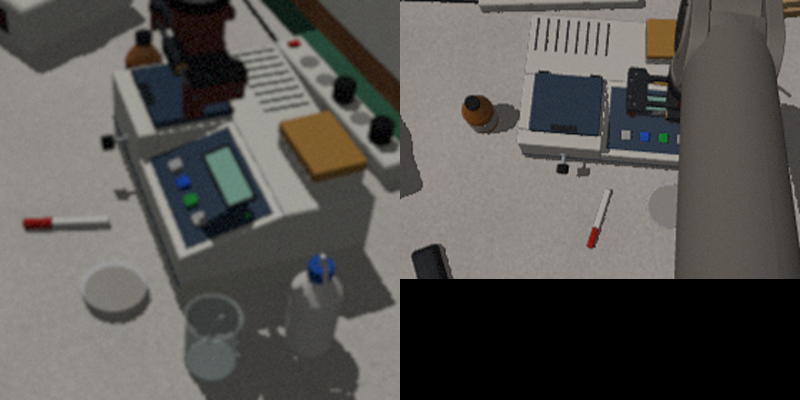

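The lid is flat, the rod is home with the knob at (108,142) in the side crop, and the keys look up. The bystanders in view stand where they were and the robot touches nothing, so I'll hand in.

```bash
python3 -c "
from station import ticket
print(ticket.hand_in())"
```

```text
the job is handed in; nothing more can be done
None
```

I took the reading in the required order and handed the job in at about 13.6 s of the 48 s allowed. The hand-in reports no verdict.

1. **Lid:** I pushed it down with the closed fingertips until it met its stop. The fingertips stopped 155 mm above the bench, the height of the shut lid's top face.
2. **Blue zero key:** it went down to its stop, with 11 N on the tool and the tip within 0.2 mm of the height predicted for a full press.
3. **Changer rod:** I pushed it in until it stopped and the force rose to 17 N. The side picture gives 30.3 mm of travel, against 30 mm for fully home. From the tip position alone the travel could have been about 27 mm, because the depth of the fingers is not known exactly. The top view could not confirm it because the arm hid the knob (its 28.9 mm figure is not usable).
4. **Green read key:** it went down to its stop in the same way, with 12 N.

The last pictures show the lid flat, the rod home and the keys up. The bystanders in view stand where they were; the final check was by eye, and the arm hid some of them in the top view. With the lid shut I could not see the cuvettes, so I did not check them directly. The tool was clear above the panel, with no contact force beyond noise.

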